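# Hang a craft hoop on the stall's keeper hook

### The job

Take the wooden hoop with the plywood hill panel out of the slotted rack by its rim and hang it, panel at the bottom, on the high J-hook of the display stand: press the rim down past the spring keeper until the keeper has snapped shut above it, then draw it down firmly onto the hook with about 1 kg (10 N) for a moment to be sure it is home, never loading the hook with more than 1.5 kg, and let go so that it hangs still. Leave the plain hoop, the gift box and the corked jar where they are.

Things in the scene. Friction and masses are not known exactly. Their poses are not given: they have to be found in the camera images.
- hoop: the hoop to hang: pale bent-wood band, 200 mm outside, 184 mm inside diameter, 8 mm thick, 14 mm wide, 0.1 to 0.2 kg; a 5 mm plywood hill panel fills its foot up to 45 mm above the band's inside, the rest is open. Origin: ring centre; x: ring axis (across the 14 mm), z: up, away from the panel. It starts upright in a slot of the rack, top 216 mm above the table. Both faces alike
- plain_hoop: bystander: an empty bent-wood hoop, 170 mm outside diameter, in the other slot of the rack. Origin: its centre; x: its axis
- rack: fixed dark wooden display rack, 200 x 190 mm, 90 mm high: two side boards with 17 mm wide slots 100 mm apart that hold the hoops upright, ring axes along the rack's x. Origin: centre of its underside on the table
- stand: fixed display stand: round foot of 170 mm diameter, 14 mm post to 390 mm height, a collar clamped on the post by hand that carries the J-hook. The hook's height differs each time and is not measured: the top of its seat wire is 235 to 285 mm above the table. Origin: centre of the foot on the table, on the post axis; z up; the hook points along the stand's -x at y = 0
- under_mouth (a point): point on the table straight below the best place for the rim's middle, at -72 mm of the stand's x. In that x the back plate's face (20 mm wide, 58 mm up from the seat) is at -40 mm and the tip's inner side at -82: a 42 mm mouth, open upward, 7 mm seat wire below. Tip: straight to 44 mm above the seat, then leaning out to -98 mm, 62 mm up. The bracket springs down 2 to 3 mm per 10 N
- keeper (a joint): spring tongue, 40 mm long, 12 mm wide, hinged on the back plate 48 mm above the seat, its free end 38 mm above the seat just inside the tip. Rad: 0 shut, to 1.2 pressed down into the hook; it cannot open upward. The rim meets it 41 to 43 mm above the seat; it yields at about 4 N, opens about 0.7 rad, and snaps shut over the rim when the band's inner edge is 6 mm or less above the seat
- gift_box: bystander: closed kraft gift box, 85 x 85 x 50 mm. Origin: centre of its underside
- cork_jar: bystander: small corked glass jar, 50 mm diameter, 90 mm high. Origin: centre of its underside

How it is judged:
By the outcome, as a careful person would: the job done as asked, in the order asked, and still so for the second after the job is handed in, with the robot touching nothing.
It also fails if it takes over 64 s, if anything falls off the work surface, if the arm or the gripper's body presses on something with over 40 N, if the wrist force passes 120 N, or if a joint passes its speed limit or range.

### The arm

A 6-joint arm with a two-finger parallel gripper is mounted at the origin on the work surface. World frame = base frame: x ahead of the robot, y to its left, z up, the work surface at z = 0. Lengths are in mm, angles in rad, forces in N, time in s.
With the tool pointing down it reaches from about 325 to 775 mm from the base axis. Payload 9.3 kg.
Tool frame: the origin (TCP) lies between the finger pads; the fingertips stand 22 mm ahead of it and the grasp point (between the pads) lies 3 mm ahead of it; x points along the fingers, y is the direction in which the jaws open and shut, and the axes are right-handed (so a half turn about x gives the same grasp; the last joint's range is limited). The gripper opens to 85 mm and grips with 20 to 120 N. Pads are 22 mm wide; open, the fingers measure 114 mm over their backs; the gripper's body (76 mm by 85 mm) begins 54 mm behind the grasp point. The pads swing forward as they close: fully open they stand 13 mm farther back than shut.
Start: joints at [-1.362, 0.259, 0.021, 1.334, 0, 1.418], TCP at [194.67, -514.393, 253.279] pointing down, gripper open.
Joint ranges: [-3.04, 3.04], [-0.91, 1.82], [-1.04, 1.36], [-1.92, 1.95], [-1.52, 1.45], [-3.14, 3.14]. Speed limits (rad/s): [2.22, 2.22, 2.79, 3.14, 3.14, 3.14].

### API

Orientations are given as a unit quaternion [w, x, y, z].
In Python, from bench import sensors, optics, close_job gives the robot as it stands. The module is installed in compiled form; this text tells all that it offers.
- The arm moves only by the tool send_rows, never from a script. Its argument "increments" is one flat list of numbers, 7 for each row, row after row: the shift along the world's x, y, z in m, then the turn, a rotation vector about the world's x, y, z in degrees, then the opening, from 0 (shut) to 1 (fully open). A call has 1 to 10 rows; each row is the pose to reach, as a shift and turn from the pose measured when the call began; what a row does not reach only later rows make up. A row lasts 1/12 s, in which the tool goes at most 41.7 mm and 7.16 degrees, less where a joint would pass 70% of its speed; a pose out of reach is approached as far as the arm can. A call with a gripper value outside its range is refused whole. The fingers move at their own pace and stop on an object; "squeeze" is the grip in N (left out, the last holds). Time passes only in rows, so rows that repeat a pose let the fingers close. It gives the time, the measured TCP pose, the force and the opening at its end, in the units of the state.
- sensors.sense(): the state, without advancing time (a new reading comes with each control period).
- optics.get_image(name): name is "side" or "top" or "wrist"; returns a dict with "img" (480x640x3 uint8, blue, green, red), "mtx" (3x3 intrinsics, pixels), "dist" ([k1, k2, p1, p2, k3] as OpenCV has them; the pictures are not rectified), "origin" and "rotation" of the camera in the world. Camera axes: x right, y down, z forward; pixel columns grow to the right and rows downward; lengths in mm; the calibration is good to about 2 mm. A picture is of the moment at which its call begins. There is no depth.
- close_job(): hands the job in, once; it reports no verdict.
The state is a dict: "time": time; "q": joint angles; "qvel": joint speeds; "effort": joint torques, N m; "tcp_pos": TCP position; "ee_rot": TCP orientation; "ft_force": force on the tool from outside, world axes, zero at the start; "moment": the same for the moment, N m; "opening": finger opening in mm.
Only numpy, scipy, OpenCV 4.12 (cv2) and the standard library are available. Lean on these libraries where they do the work, as an engineer would, in place of code of your own. Each camera call takes 0.05 s, during which the arm holds its last target.

## Working session

There is one attempt and no reset: what is moved stays moved. The work goes in short steps, Python scripts to look and compute and a tool call to move; the robot and the scene stay as the last step left them, time stands still between calls to the robot, and variables do not carry over. Pictures are saved under pics/ and viewed, and the job is handed in when it is done.

Besides the shell and the picture viewer there is one more tool, called after "Call:" as a command line: name --argument value ..., lists and objects as JSON in quotes. send_rows: Moves the arm, as the interface text tells. Its arguments: {"type":"object","properties":{"increments":{"type":"array"},"squeeze":{"type":"number"}},"required":["increments"]}

```bash
mkdir -p pics; python3 - <<'E'
from bench import sensors, optics
import cv2
s=sensors.sense(); print({k:(v if not hasattr(v,'round') else v) for k,v in s.items()})
for n in ("side","top","wrist"):
    d=optics.get_image(n); cv2.imwrite(f"pics/{n}0.png",d["img"]); print(n,d["mtx"],d["dist"],d["origin"],d["rotation"])
E
```

```text
{'time': 0.0, 'q': array([-1.36156776e+00,  2.59181442e-01,  2.07233161e-02,  1.33369398e+00,
        7.90579421e-06,  1.41820512e+00]), 'qvel': array([ 0.00046577, -0.00145118, -0.00028269,  0.0012228 ,  0.00052806,
       -0.00023555]), 'effort': array([-1.09807668e-03, -5.55641198e+01,  3.44528246e+01,  1.36671847e-02,
       -2.15358173e-04,  1.64587976e-05]), 'tcp_pos': array([ 194.63331844, -514.12486995,  252.65685819]), 'ee_rot': array([-0.12674671, -0.69555614, -0.12770516,  0.69557769]), 'ft_force': array([ 0.0666325 , -0.96257345, -0.16806325]), 'moment': array([ 0.00991165,  0.03944744, -0.00184869]), 'opening': 85.26234364118811}
side [[447.22631361   0.         314.86344045]
 [  0.         447.22631361 241.9411233 ]
 [  0.           0.           1.        ]] [-0.06030355  0.          0.          0.          0.        ] [260.06389473 518.40574852 517.85479249] [ 0.13535211 -0.25444621  0.82861972 -0.47992322]
top [[513.73292834   0.         328.76540656]
 [  0.         513.73292834 240.45152883]
 [  0.           0.           1.        ]] [-0.13681802  0.          0.          0.          0.        ] [ 453.46110271   -5.06040984 1091.17719865] [ 0.04691534 -0.70514685  0.70683155 -0.03091958]
wrist [[335.23476543   0.         309.75211953]
 [  0.         335.23476543 240.98087293]
 [  0.           0.           1.        ]] [-0.04450917  0.          0.          0.          0.        ] [ 260.45221022 -487.85588866  372.73663831] [ 0.11619778  0.81450178 -0.56253753 -0.08146441]
```

View pics/side0.png

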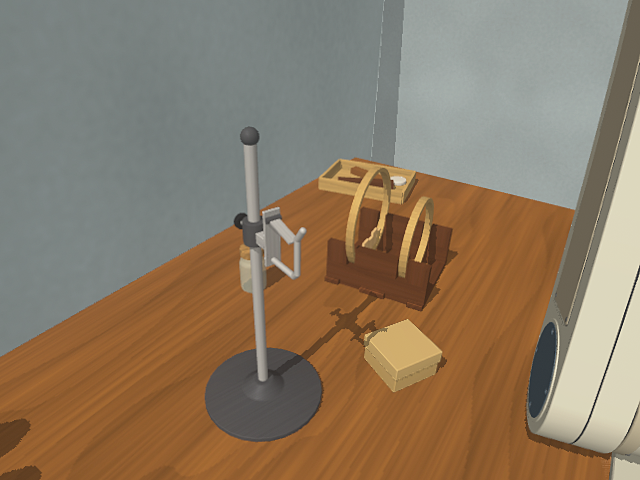

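View pics/top0.png

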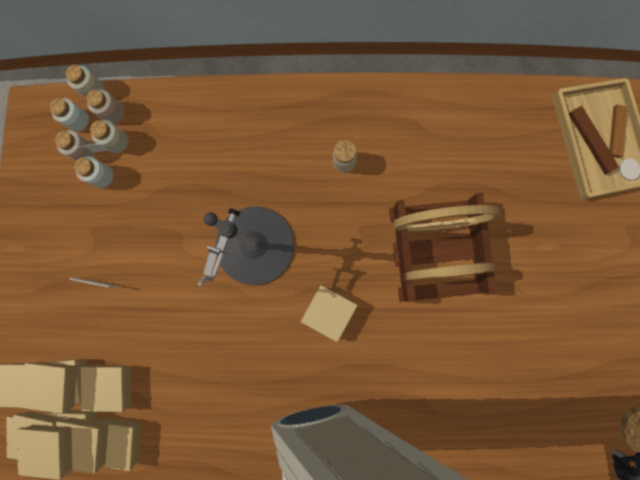

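View pics/wrist0.png

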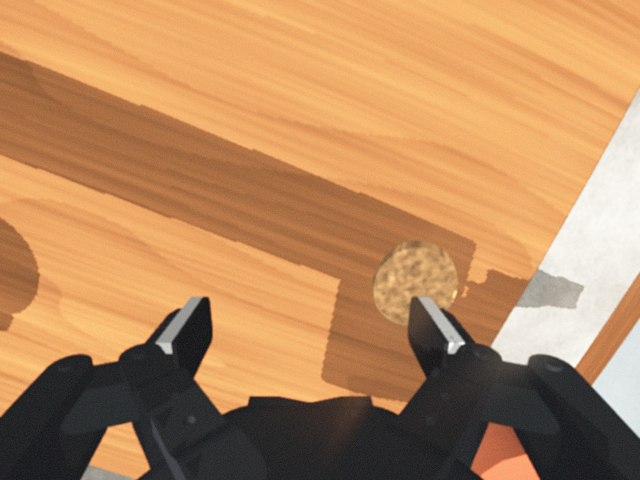

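```bash
cat > h.py <<'E'
import numpy as np, cv2
from scipy.spatial.transform import Rotation as R
from bench import sensors, optics
def q2R(q): return R.from_quat([q[1],q[2],q[3],q[0]]).as_matrix()
def cam(n): return optics.get_image(n)
def ray(d,uv):
    p=cv2.undistortPoints(np.array([[uv]],float),d["mtx"],np.array(d["dist"])).ravel()
    v=q2R(d["rotation"])@np.array([p[0],p[1],1]); return np.array(d["origin"]),v/np.linalg.norm(v)
def onz(d,uv,z):
    o,v=ray(d,uv); return o+v*(z-o[2])/v[2]
def tri(*dus):
    A=np.zeros((3,3));b=np.zeros(3);rs=[ray(d,u) for d,u in dus]
    for o,v in rs:
        P=np.eye(3)-np.outer(v,v);A+=P;b+=P@o
    x=np.linalg.solve(A,b); return x,[round(float(np.linalg.norm((np.eye(3)-np.outer(v,v))@(x-o))),1) for o,v in rs]
def proj(d,X):
    Rm=q2R(d["rotation"]);rv,_=cv2.Rodrigues(Rm.T);t=-Rm.T@np.array(d["origin"])
    return cv2.projectPoints(np.array(X,float).reshape(-1,1,3),rv,t,d["mtx"],np.array(d["dist"]))[0].reshape(-1,2)
def zoom(d,x0,y0,w,h,k,name):
    c=d["img"][y0:y0+h,x0:x0+w];cv2.imwrite("pics/"+name,cv2.resize(c,None,fx=k,fy=k,interpolation=cv2.INTER_CUBIC))
E
python3 - <<'E'
from h import *
t=cv2.imread("pics/top0.png");s=cv2.imread("pics/side0.png")
zoom({"img":t},185,190,130,110,6,"t_stand.png")
zoom({"img":t},380,185,130,120,6,"t_rack.png")
zoom({"img":s},220,190,100,100,6,"s_hook.png")
zoom({"img":s},320,150,140,160,3.7,"s_rack.png")
E
```

```text
(no output)
```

View pics/t_stand.png

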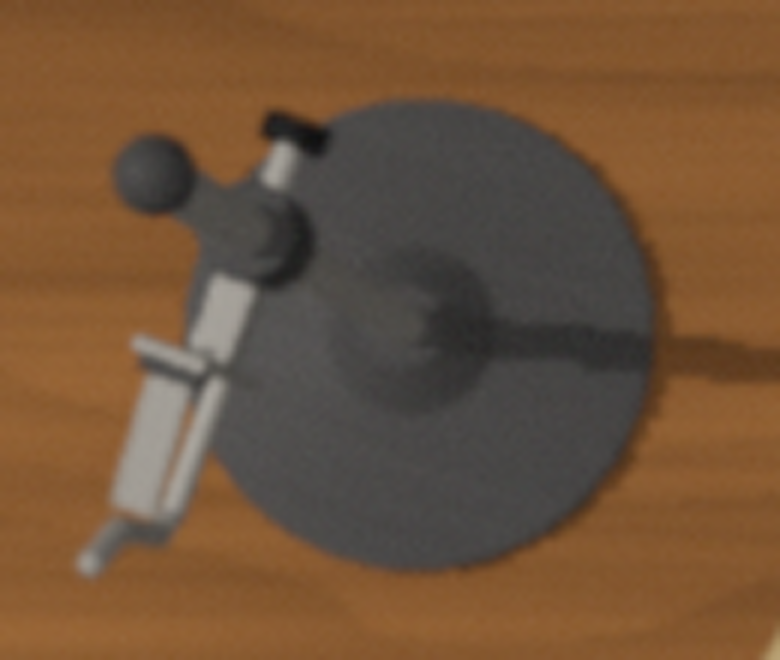

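View pics/t_rack.png

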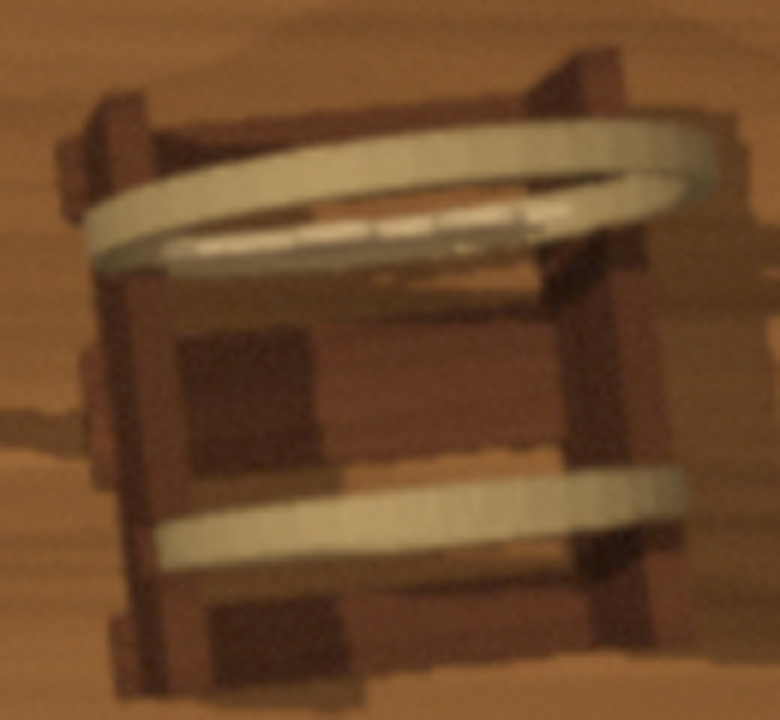

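View pics/s_hook.png

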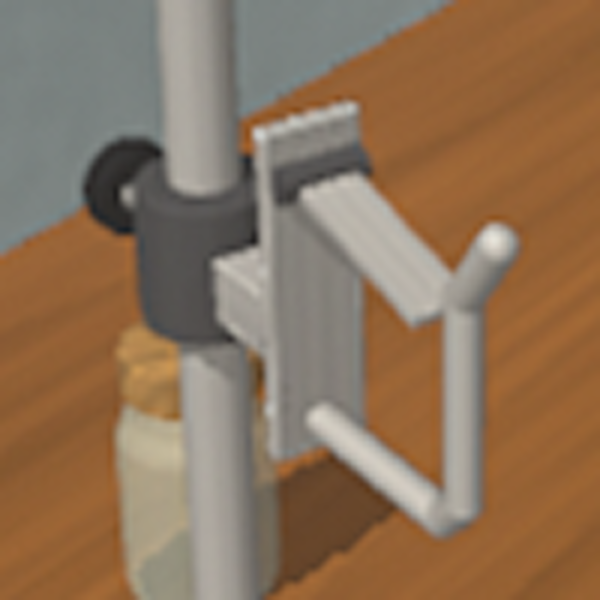

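View pics/s_rack.png

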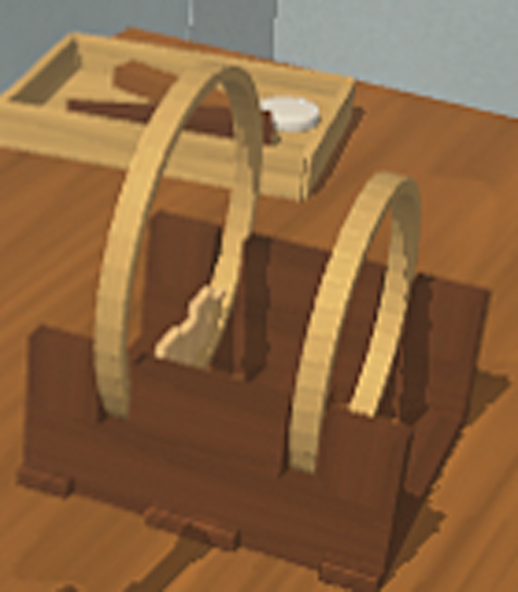

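```bash
python3 - <<'E'
from h import *
T=cam("top");S=cam("side")
def t(a,b):return (T,(185+a/6-.4,190+b/6-.4))
def s(a,b):return (S,(220+a/6-.4,190+b/6-.4))
print("foot",onz(*t(420,333),8),onz(S,(263.5,392),8))
P={}
for n,a,b in [("tip",t(90,560),s(497,243)),("plL",t(137,340),s(258,130)),("plR",t(215,368),s(357,105)),("ball",(T,(210.8,219.2)),(S,(249.5,136))),("seatcorner",t(160,535),s(465,515)),("keepend",t(133,510),s(430,310))]:
    x,e=tri(a,b);P[n]=x;print(n,x.round(1),e)
# hoop tops
def r(a,b):return (T,(380+a/6-.4,185+b/6-.4))
for pts in ([(88,222),(105,265)],[(715,150),(712,185)],[(400,140),(410,185)]): print([onz(*r(*p),z).round(1) for p,z in zip(pts,(116,116))],[onz(*r(*p),216).round(1) for p in pts])
E
```

```text
foot [563.89119245 177.65450062   8.        ] [558.33709204 183.27100064   8.        ]
tip [474.  210.4 312.8] [0.8, 0.8]
plL [531.  199.8 312.1] [0.3, 0.3]
plR [524.3 179.8 310.8] [0.2, 0.2]
ball [562.8 178.  380.5] [0.2, 0.2]
seatcorner [482.6 207.  255.1] [0.7, 0.7]
keepend [489.1 205.6 292.8] [0.8, 0.8]
[array([ 597.2, -108.7,  116. ]), array([ 583.4, -113.9,  116. ])] [array([582.5, -98. , 216. ]), array([ 570. , -102.7,  216. ])]
[array([ 620.3, -312.9,  116. ]), array([ 608.9, -311.4,  116. ])] [array([ 603.2, -281.3,  216. ]), array([ 592.9, -280. ,  216. ])]
[array([ 623.6, -209.8,  116. ]), array([ 609. , -212.6,  116. ])] [array([ 606.2, -188.8,  216. ]), array([ 593. , -191.3,  216. ])]
```

```bash
cat >> h.py <<'E'
def state():
    s=sensors.sense(); return s,np.array(s["tcp_pos"]),q2R(s["ee_rot"])
def toolR(axis_deg,theta_deg,side=-1,cs=1):
    """ring axis yaw; theta tilt; grip on side*w; tool y = +-axis such that tool z sign -> cs"""
    a=np.radians(axis_deg);ax=np.array([np.cos(a),np.sin(a),0]);w=np.array([-np.sin(a),np.cos(a),0])
    th=np.radians(theta_deg);rad=side*np.sin(th)*w+np.cos(th)*np.array([0,0,1])
    x=-rad; y=ax*cs; return np.column_stack([x,y,np.cross(x,y)]),rad,w,ax
def plan(p,Rt):
    s,p0,R0=state(); rv=np.degrees(R.from_matrix(Rt@R0.T).as_rotvec())
    print("t",round(s["time"],2),"shift m",((p-p0)/1000).round(4),"rot deg",rv.round(1),"|rot|",np.linalg.norm(rv).round(1))
E
python3 - <<'E'
from h import *
s,p,R0=state(); print(R0.round(2)); W=q2R(cam("wrist")["rotation"]); print("cam in tool",(R0.T@(np.array(cam("wrist")["origin"])-p)).round(1),(R0.T@W).round(2))
for cs in (1,-1):
    Rt,rad,w,ax=toolR(7,28,-1,cs); c=np.array([602.3,-211.5,116]); g=c+96*rad
    print(cs,Rt.round(2)); print("grasp tcp",(g+3*rad).round(1)); plan(g+93*rad,Rt)
E
```

```text
[[-0.    0.35 -0.94]
 [ 0.   -0.94 -0.35]
 [-1.   -0.   -0.  ]]
cam in tool [-120.1   -1.4  -70.9] [[ 0.   -0.28  0.96]
 [ 1.    0.   -0.  ]
 [ 0.    0.96  0.28]]
1 [[-0.06  0.99  0.11]
 [ 0.47  0.12 -0.88]
 [-0.88  0.   -0.47]]
grasp tcp [ 608.  -257.6  203.4]
t 0.35 shift m [0.4185 0.2148 0.0297] rot deg [ 25.8 -15.6  74.7] |rot| 80.5
-1 [[-0.06 -0.99 -0.11]
 [ 0.47 -0.12  0.88]
 [-0.88 -0.    0.47]]
grasp tcp [ 608.  -257.6  203.4]
t 0.35 shift m [0.4185 0.2148 0.0297] rot deg [  16.6   27.5 -101.4] |rot| 106.4
```

Call:
send_rows --increments '[0.04,0.02,0.03,3,-2,7,1,0.08,0.04,0.04,5,-3,14,1,0.12,0.06,0.05,7,-4.5,21,1,0.16,0.08,0.05,9,-6,28,1,0.2,0.1,0.05,12,-7.5,35,1,0.24,0.12,0.05,14,-9,42,1,0.28,0.14,0.05,16,-10,48,1,0.32,0.16,0.05,19,-12,55,1,0.36,0.185,0.05,22,-13,62,1,0.4,0.205,0.05,24,-15,69,1]'

```text
time: 1.18
tcp_pos: [557.8, -327.9, 300.9]
ee_rot: [0.365, 0.6, 0.596, -0.389]
ft_force: [-35.3, 33.7, 15.7]
opening: 85.5
```

```bash
python3 - <<'E'
from h import *
s,p,_=state();print(p.round(1),s["q"].round(2),s["ft_force"].round(1))
Rt,rad,w,ax=toolR(7,28,-1,1); c=np.array([602.3,-211.5,116]); g=c+96*rad
plan(g+93*rad,Rt)
E
```

```text
[ 557.8 -327.9  300.9] [-0.79  0.64  0.68  1.95  0.3   0.76] [-35.3  33.7  15.7]
t 1.18 shift m [ 0.0553  0.0283 -0.0181] rot deg [ 2.6 -1.3  8.3] |rot| 8.8
```

Call:
send_rows --increments '[0.03,0.015,-0.01,1.3,-0.6,4,1,0.055,0.028,-0.018,2.6,-1.3,8.3,1,0.055,0.028,-0.018,2.6,-1.3,8.3,1,0.055,0.028,-0.018,2.6,-1.3,8.3,1]'

```text
time: 1.52
tcp_pos: [607.4, -291.8, 269.9]
ee_rot: [0.39, 0.569, 0.638, -0.341]
ft_force: [-0.4, -0.4, 0.5]
opening: 85.3
```

```bash
python3 - <<'E'
from h import *
s,p,_=state();print(p.round(1),s["q"].round(3),s["ft_force"].round(1))
Rt,rad,w,ax=toolR(7,28,-1,1); c=np.array([602.3,-211.5,116]); g=c+96*rad
plan(g+93*rad,Rt)
d=cam("wrist");cv2.imwrite("pics/w1.png",d["img"])
E
```

```text
[ 607.4 -291.8  269.9] [-0.704  0.71   0.728  1.948  0.325  0.686] [-0.4 -0.4  0.5]
t 1.52 shift m [ 0.0057 -0.0078  0.0129] rot deg [0.4 0.5 0.2] |rot| 0.7
```

View pics/w1.png

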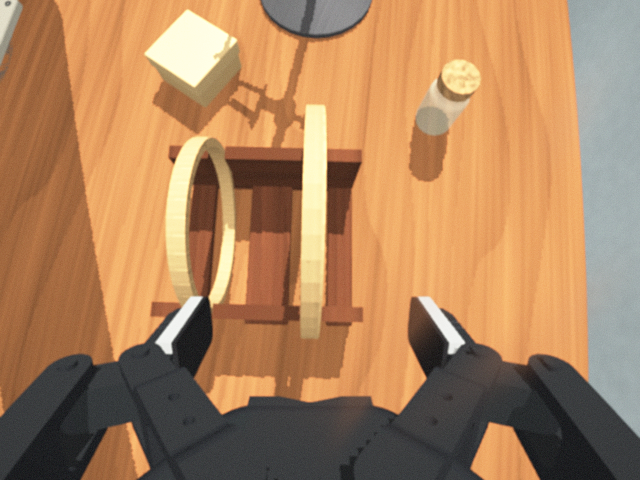

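```bash
python3 - <<'E'
from h import *
d=cam("wrist");S=cam("side");T=cam("top")
Rt,rad,w,ax=toolR(7,28,-1,1); c=np.array([602.3,-211.5,116])
pts=[]
for a in range(-90,91,10):
  for sx in (-7,7):
    t=np.radians(a); pts.append(c+100*(np.sin(t)*w+np.cos(t)*np.array([0,0,1]))+sx*ax)
for n,D in (("w",d),("s",S),("t",T)):
    im=D["img"].copy()
    for u in proj(D,pts):
        if 0<u[0]<640 and 0<u[1]<480: cv2.circle(im,(int(round(u[0])),int(round(u[1]))),1,(0,0,255),-1)
    D["img"]=im
zoom(d,230,70,160,280,2.1,"c_w.png");zoom(S,320,150,140,160,3.6,"c_s.png");zoom(T,380,185,130,120,4.5,"c_t.png")
a=[cv2.imread(f"pics/c_{n}.png") for n in "wst"];H=min(x.shape[0] for x in a)
o=np.hstack([cv2.resize(x,(int(x.shape[1]*400/x.shape[0]),400)) for x in a]);o=o[:, :];print(o.shape)
cv2.imwrite("pics/c_all.png",cv2.resize(o,(800,int(o.shape[0]*800/o.shape[1]))) if o.shape[1]>800 else o)
E
```

```text
(400, 1011, 3)
```

View pics/c_all.png

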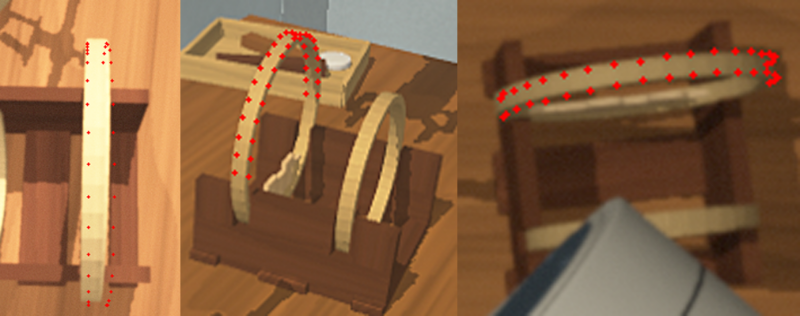

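```bash
python3 - <<'E'
from h import *
Rt,rad,w,ax=toolR(7,28,1,1); c=np.array([600.5,-211.5,116])
print((c+99*rad).round(1)); plan(c+190*rad,Rt)
E
```

```text
[ 594.8 -165.4  203.4]
t 1.72 shift m [-0.0159  0.171   0.0106] rot deg [-55.   -5.9   0.1] |rot| 55.3
```

Call:
send_rows --increments '[-0.002,0.015,0.025,-6,-0.6,0,1,-0.004,0.04,0.035,-13,-1.2,0,1,-0.006,0.06,0.04,-19,-2,0,1,-0.008,0.085,0.04,-25,-2.7,0,1,-0.01,0.11,0.04,-32,-3.4,0,1,-0.012,0.13,0.035,-38,-4,0,1,-0.014,0.15,0.03,-45,-5,0,1,-0.016,0.171,0.02,-51,-5.5,0,1,-0.016,0.171,0.011,-55,-5.9,0,1,-0.016,0.171,0.011,-55,-5.9,0,1]'

```text
time: 2.55
tcp_pos: [587.8, -120.9, 283.3]
ee_rot: [0.643, 0.34, 0.386, -0.568]
ft_force: [-0.8, 0.2, -0.4]
opening: 85.2
```

```bash
python3 - <<'E'
from h import *
s,p,_=state();print(p.round(1),s["q"].round(3),s["ft_force"].round(1))
Rt,rad,w,ax=toolR(7,28,1,1); c=np.array([600.5,-211.5,116])
plan(c+99*rad,Rt)
d=cam("wrist");cv2.imwrite("pics/w2.png",d["img"])
E
```

```text
[ 587.8 -120.9  283.3] [-0.135  0.274  0.035  1.197 -0.474  1.28 ] [-0.8  0.2 -0.4]
t 2.55 shift m [ 0.0071 -0.0445 -0.0799] rot deg [ 0.2 -0.1 -0.1] |rot| 0.2
```

View pics/w2.png

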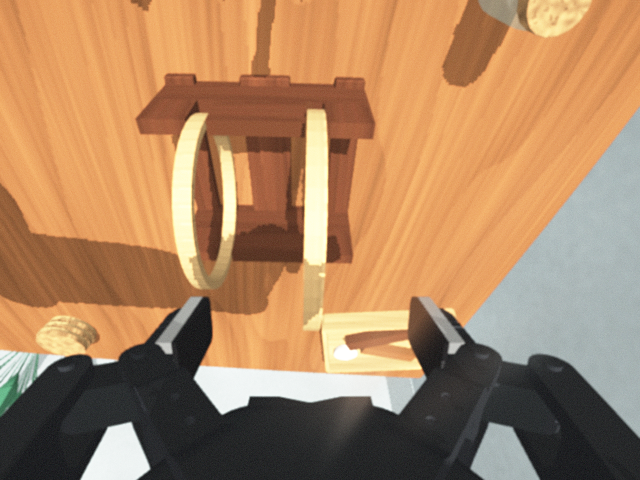

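Call:
send_rows --increments '[0.0015,-0.009,-0.016,0,0,0,1,0.003,-0.018,-0.032,0,0,0,1,0.0045,-0.027,-0.048,0,0,0,1,0.006,-0.036,-0.064,0,0,0,1,0.007,-0.042,-0.075,0,0,0,1,0.0071,-0.0445,-0.08,0,0,0,1,0.0071,-0.0445,-0.08,0,0,0,0.4,0.0071,-0.0445,-0.08,0,0,0,0.3]' --squeeze 40

```text
time: 3.27
tcp_pos: [595.6, -167.6, 205.3]
ee_rot: [0.641, 0.342, 0.386, -0.568]
ft_force: [0.4, 0.1, 0.4]
opening: 64.1
```

```bash
python3 - <<'E'
from h import *
s,p,_=state();print(p.round(1),s["opening"],s["ft_force"].round(1))
d=cam("wrist");cv2.imwrite("pics/w3.png",d["img"])
E
```

```text
[ 595.6 -167.6  205.3] 64.13597166801274 [0.4 0.1 0.4]
```

View pics/w3.png

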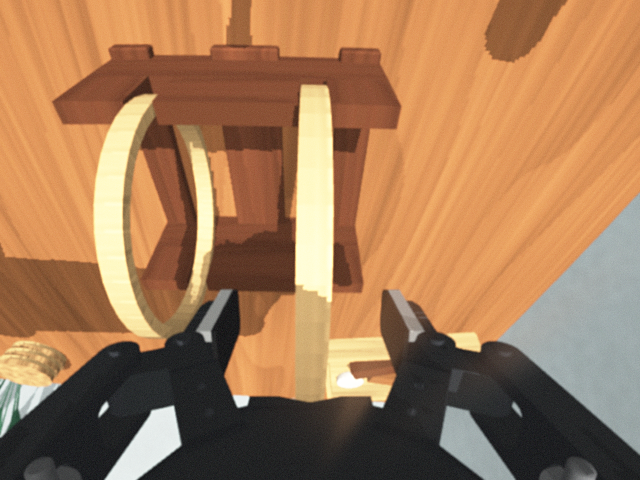

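Call:
send_rows --increments '[0,0,0,0,0,0,0.15,0,0,0,0,0,0,0,0,0,0,0,0,0,0,0,0,0,0,0,0,0,0,0,0,0,0,0,0,0,0,0,0,0,0,0]' --squeeze 60

```text
time: 3.82
tcp_pos: [596.1, -166.9, 206.1]
ee_rot: [0.642, 0.342, 0.385, -0.568]
ft_force: [-0.1, 2.4, 4.8]
opening: 12.7
```

Call:
send_rows --increments '[0,0,0,0,0,0,0,0,0,0,0,0,0,0,0,0,0,0,0,0,0,0,0,0,0,0,0,0]' --squeeze 110

```text
time: 4.15
tcp_pos: [596.1, -166.8, 206.2]
ee_rot: [0.642, 0.342, 0.385, -0.568]
ft_force: [-0.1, 2.9, 3.5]
opening: 11.6
```

Call:
send_rows --increments '[0,0,0.006,0,0,0,0,0,0,0.014,0,0,0,0,0,0,0.026,0,0,0,0,0,0,0.042,0,0,0,0,0,0,0.06,0,0,0,0,0,0,0.08,0,0,0,0,0,0,0.1,0,0,0,0,0,0,0.115,0,0,0,0,0,0,0.125,0,0,0,0,0,0,0.125,0,0,0,0]'

```text
time: 4.98
tcp_pos: [596.5, -167.0, 333.7]
ee_rot: [0.643, 0.343, 0.384, -0.567]
ft_force: [-0.1, 0.6, -1.8]
opening: 11.3
```

```bash
python3 - <<'E'
from h import *
s,p,_=state();print(s["time"],p.round(1),s["q"].round(2),s["opening"],s["ft_force"].round(1),s["moment"].round(2))
for n in ("side","wrist","top"):
    d=cam(n);cv2.imwrite(f"pics/{n}4.png",d["img"])
a=[cv2.resize(cv2.imread(f"pics/{n}4.png"),(400,300)) for n in ("side","wrist")];cv2.imwrite("pics/b4.png",np.hstack(a))
E
```

```text
4.9833 [ 596.5 -167.   333.7] [-0.21  0.27  0.16  1.28 -0.46  1.2 ] 11.27854040441806 [-0.1  0.6 -1.8] [0.62 0.02 0.05]
```

View pics/b4.png

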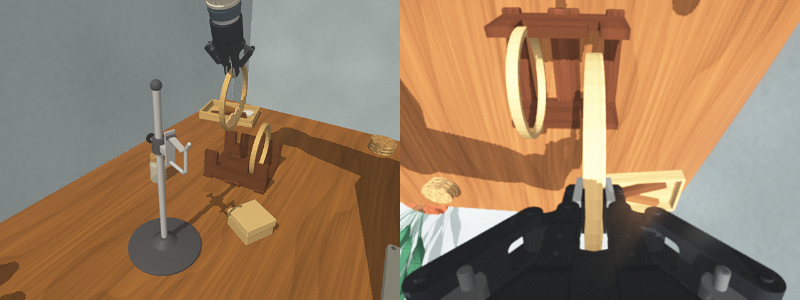

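Call:
send_rows --increments '[0,0.005,0.02,0,0,0,0,0,0.015,0.045,0,0,3,0,-0.005,0.035,0.068,0,0,9,0,-0.02,0.06,0.075,0,0,16,0,-0.04,0.085,0.075,0,0,23,0,-0.06,0.11,0.075,0,0,30,0,-0.08,0.135,0.075,0,0,37,0,-0.1,0.155,0.075,0,0,44,0,-0.115,0.175,0.075,0,0,51,0,-0.13,0.195,0.075,0,0,57,0]'

```text
time: 5.97
tcp_pos: [464.1, 29.3, 404.0]
ee_rot: [0.835, 0.115, 0.503, -0.19]
ft_force: [-0.2, 0.2, -1.0]
opening: 11.2
```

```bash
python3 - <<'E'
from h import *
s,p,_=state();print(p.round(1),s["q"].round(2),s["opening"],s["ft_force"].round(1))
Rt,rad,w,ax=toolR(161,28,1,1); c=np.array([437.4,221.5,246.])
plan(c+99*rad,Rt)
E
```

```text
[464.1  29.3 404. ] [ 0.   -0.16 -0.15  1.13 -0.2   0.4 ] 11.213882109409033 [-0.2  0.2 -1. ]
t 5.97 shift m [-0.0418  0.1483 -0.0706] rot deg [ 0.  -0.1 96.6] |rot| 96.6
```

Call:
send_rows --increments '[-0.01,-0.005,0,0,0,7,0,-0.02,-0.01,0,0,0,14,0,-0.03,-0.02,0,0,0,21,0,-0.04,-0.02,0,0,0,28,0,-0.05,-0.02,-0.005,0,0,35,0,-0.055,-0.01,-0.01,0,0,42,0,-0.06,0,-0.015,0,0,49,0,-0.06,0.01,-0.02,0,0,56,0,-0.06,0.02,-0.025,0,0,63,0,-0.06,0.03,-0.03,0,0,70,0]'

```text
time: 6.8
tcp_pos: [403.4, 59.5, 372.8]
ee_rot: [0.792, -0.196, 0.478, 0.325]
ft_force: [0.2, -1.4, -1.2]
opening: 11.7
```

```bash
python3 - <<'E'
from h import *
s,p,_=state();print(p.round(1),s["q"].round(2),s["opening"],s["ft_force"].round(1))
Rt,rad,w,ax=toolR(161,28,1,1); c=np.array([437.4,221.5,246.])
plan(c+99*rad,Rt)
d=cam("side");cv2.imwrite(f"pics/side5.png",d["img"])
E
```

```text
[403.4  59.5 372.8] [-0.37 -0.2  -0.24  1.32  0.44 -1.1 ] 11.729077276135762 [ 0.2 -1.4 -1.2]
t 6.8 shift m [ 0.0188  0.1181 -0.0394] rot deg [ 0.1 -0.1 26.4] |rot| 26.4
```

View pics/side5.png

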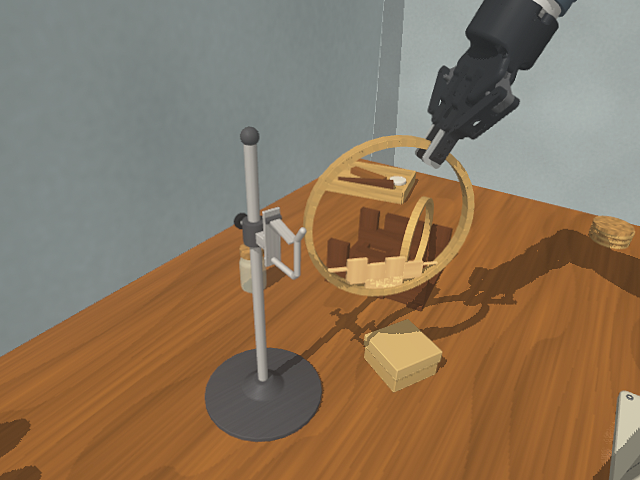

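Call:
send_rows --increments '[-0.01,0,-0.005,0,0,7,0,-0.02,0.01,-0.01,0,0,14,0,-0.02,0.025,-0.015,0,0,21,0,-0.02,0.045,-0.02,0,0,26.4,0,-0.015,0.07,-0.03,0,0,26.4,0,-0.005,0.09,-0.035,0,0,26.4,0,0.01,0.11,-0.039,0,0,26.4,0,0.019,0.118,-0.039,0,0,26.4,0,0.019,0.118,-0.039,0,0,26.4,0,0.019,0.118,-0.039,0,0,26.4,0]'

```text
time: 7.68
tcp_pos: [422.3, 178.3, 331.6]
ee_rot: [0.694, -0.301, 0.421, 0.501]
ft_force: [0.2, -1.1, -2.9]
opening: 11.4
```

```bash
python3 - <<'E'
from h import *
s,p,_=state();print(p.round(1),s["q"].round(2),s["opening"],s["ft_force"].round(1))
Rt,rad,w,ax=toolR(161,28,1,1); c=np.array([437.4,221.5,246.])
plan(c+99*rad,Rt)
for n in ("side","top"):
    d=cam(n);cv2.imwrite(f"pics/{n}6.png",d["img"])
    if n=="side": zoom(d,200,130,260,200,3,"s6z.png")
    else: zoom(d,160,180,200,150,4,"t6z.png")
E
```

```text
[422.3 178.3 331.6] [-0.07 -0.06 -0.22  1.28  0.47 -1.29] 11.41644725201556 [ 0.2 -1.1 -2.9]
t 7.68 shift m [-0.0001 -0.0007  0.0018] rot deg [ 0.2 -0.4 -0.5] |rot| 0.7
```

View pics/s6z.png

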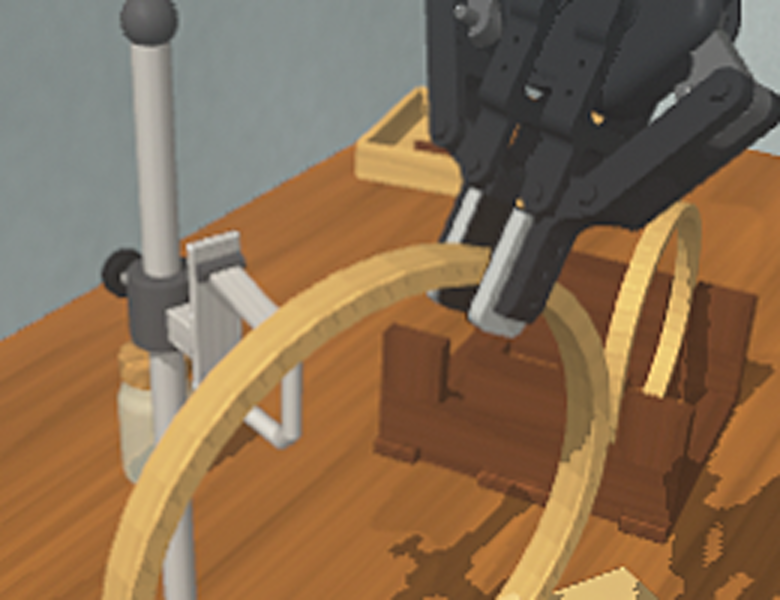

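View pics/t6z.png

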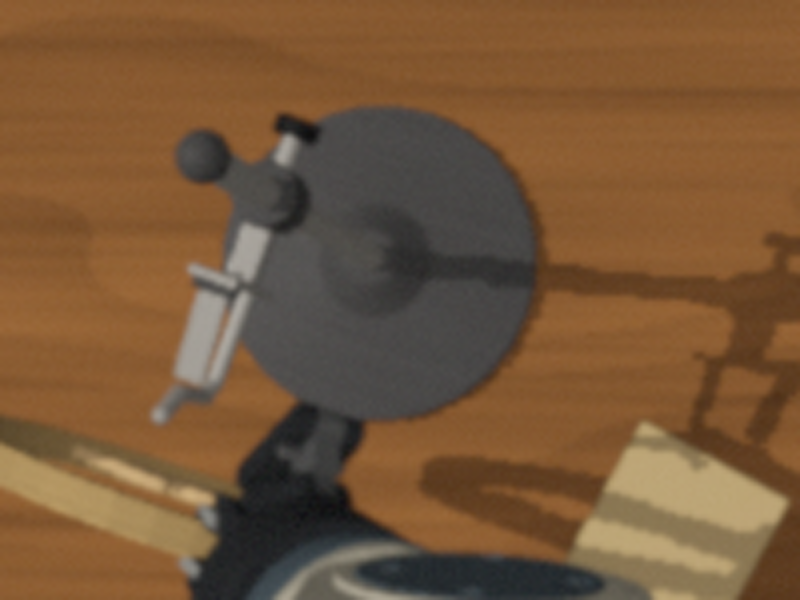

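```bash
cat >> h.py <<'E'
def hoopc(dw=44.9,dz=90.2):
    s,p,Rr=state(); y=Rr[:,1]; ax=y/np.linalg.norm(y)
    # ring plane basis from the tool
    ang=np.arctan2(dw,dz); th=np.radians(28); d=np.hypot(dw,dz)
    x=-Rr[:,0]; z=Rr[:,2]
    return s,p,ax,x,z
E
python3 - <<'E'
from h import *
s,p,Rr=state(); print(p.round(1),s["ft_force"].round(2)); ax=Rr[:,1]; print("axis",ax.round(3),np.degrees(np.arctan2(ax[1],ax[0])).round(1))
# grasp-time relation
R0=q2R([0.642,0.342,0.385,-0.568]); off=R0.T@(np.array([600.5,-211.5,116])-np.array([596.1,-166.8,206.2])); off[1]=0; print("off tool",off.round(1))
up=R0.T@np.array([0,0,1.]); c=p+Rr@off; upw=Rr@up; print("c",c.round(1),"up",upw.round(3))
np.save("off.npy",np.array([off,up]))
wv=np.cross(upw,ax)
for n,z in (("side",(200,130,260,200,3)),("top",(160,180,200,150,4))):
    D=cam(n);im=D["img"].copy()
    for r,col in ((100,(0,0,255)),(92,(255,0,0))):
     for sx in (-7,7):
      pts=[c+r*(np.sin(a)*wv+np.cos(a)*upw)+sx*ax for a in np.linspace(0,2*np.pi,73)]
      for u in proj(D,pts):
        if 0<u[0]<640 and 0<u[1]<480: im[int(round(u[1])),int(round(u[0]))]=col
    D["img"]=im; zoom(D,*z,f"{n}7z.png")
E
```

```text
[422.3 177.7 332.1] [-0.69  0.05 -1.81]
axis [-0.948  0.318  0.004] 161.5
off tool [100.7   0.   -2.7]
c [436.1 220.  241.7] up [0.004 0.003 1.   ]
```

View pics/side7z.png

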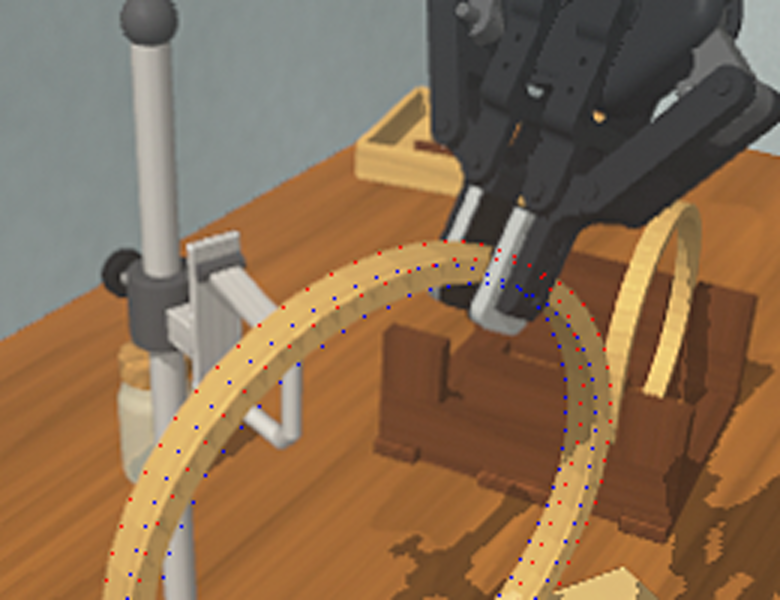

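View pics/top7z.png

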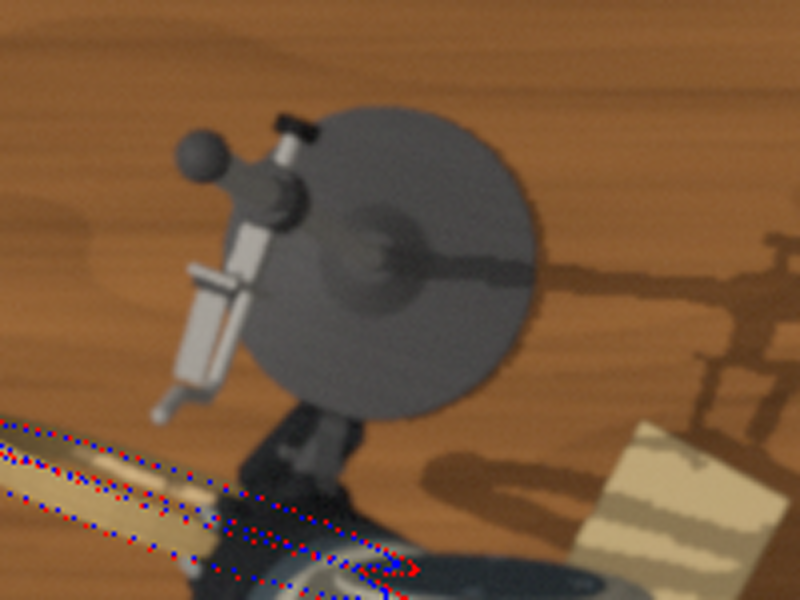

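Call:
send_rows --increments '[0.006,-0.002,0,0,0,0,0,0.016,-0.005,0,0,0,0,0,0.028,-0.009,0,0,0,0,0,0.04,-0.0125,0,0,0,0,0,0.05,-0.0155,0,0,0,0,0,0.058,-0.018,0,0,0,0,0,0.0625,-0.0193,0,0,0,0,0,0.0625,-0.0193,0,0,0,0,0,0.0625,-0.0193,0,0,0,0,0]'

```text
time: 8.63
tcp_pos: [485.1, 158.2, 332.2]
ee_rot: [0.694, -0.3, 0.42, 0.501]
ft_force: [-0.5, 0.4, -2.3]
opening: 11.4
```

```bash
cat > look.py <<'E'
from h import *
import sys
k=sys.argv[1]
s,p,Rr=state(); off,up=np.load("off.npy"); c=p+Rr@off; upw=Rr@up; ax=Rr[:,1]
print("t",round(s["time"],2),"tcp",p.round(1),"F",s["ft_force"].round(2),"M",s["moment"].round(2),"op",round(s["opening"],1)); print("c",c.round(1),"up",upw.round(3),"axis",np.degrees(np.arctan2(ax[1],ax[0])).round(1),ax.round(3),"inner top z",round(c[2]+92,1))
D=cam("side");zoom(D,220,150,150,150,4,f"s_{k}.png")
E
python3 look.py 8; python3 -c "
from h import *
D=cam('top');zoom(D,160,180,160,140,5,'t_8.png')"
```

```text
t 8.63 tcp [485.1 158.2 332.2] F [-0.53  0.42 -2.28] M [-0.59  0.21 -0.04] op 11.4
c [498.9 200.5 241.8] up [0.003 0.003 1.   ] axis 161.5 [-0.948  0.318  0.004] inner top z 333.8
```

View pics/s_8.png

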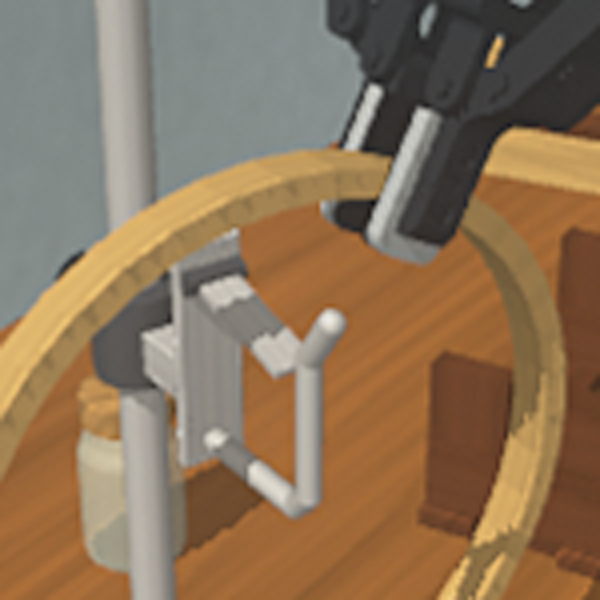

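View pics/t_8.png

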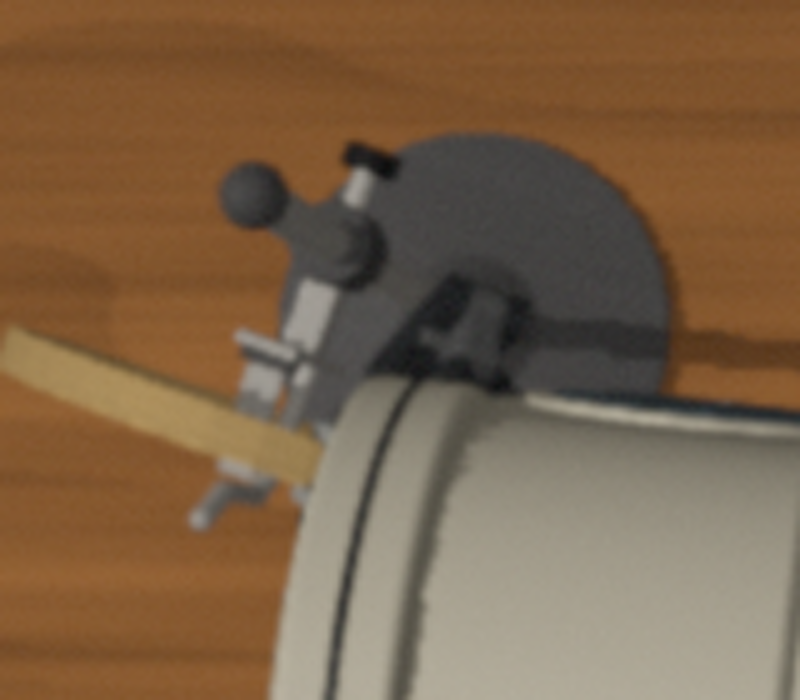

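Call:
send_rows --increments '[0,0,-0.005,0,0,0,0,0,0,-0.012,0,0,0,0,0,0,-0.02,0,0,0,0,0,0,-0.026,0,0,0,0,0,0,-0.03,0,0,0,0,0,0,-0.03,0,0,0,0,0,0,-0.03,0,0,0,0]'

```text
time: 9.32
tcp_pos: [484.5, 158.4, 302.2]
ee_rot: [0.694, -0.3, 0.42, 0.501]
ft_force: [-0.8, 0.2, -0.7]
opening: 11.1
```

```bash
python3 look.py 9
```

```text
t 9.32 tcp [484.5 158.4 302.2] F [-0.75  0.25 -0.74] M [-0.61  0.25  0.03] op 11.1
c [498.3 200.7 211.9] up [0.003 0.003 1.   ] axis 161.5 [-0.948  0.318  0.004] inner top z 303.9
```

View pics/s_9.png

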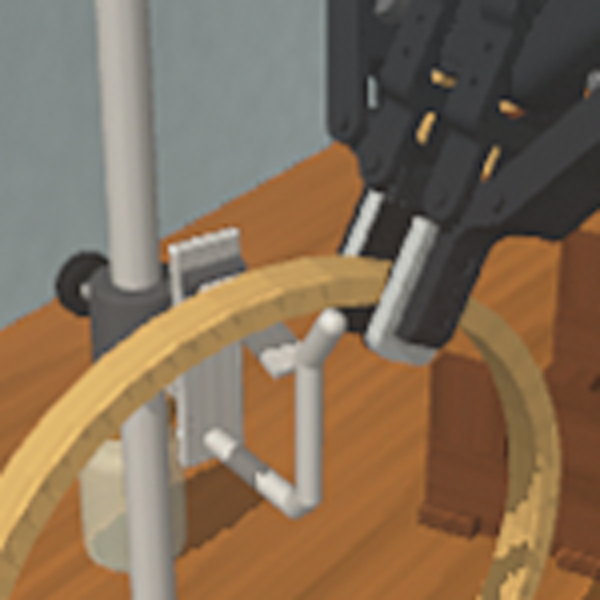

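Call:
send_rows --increments '[0,0,-0.0015,0,0,0,0,0,0,-0.003,0,0,0,0,0,0,-0.0045,0,0,0,0,0,0,-0.006,0,0,0,0,0,0,-0.0075,0,0,0,0,0,0,-0.009,0,0,0,0,0,0,-0.0105,0,0,0,0,0,0,-0.012,0,0,0,0,0,0,-0.012,0,0,0,0]'

```text
time: 10.12
tcp_pos: [484.8, 158.5, 290.7]
ee_rot: [0.695, -0.301, 0.42, 0.501]
ft_force: [-0.6, 0.3, 4.8]
opening: 11.5
```

```bash
python3 look.py 10
```

```text
t 10.12 tcp [484.8 158.5 290.7] F [-0.6   0.3   4.76] M [ 0.17 -0.04 -0.  ] op 11.5
c [498.8 200.9 200.4] up [0.002 0.003 1.   ] axis 161.5 [-0.948  0.318  0.003] inner top z 292.4
```

View pics/s_10.png

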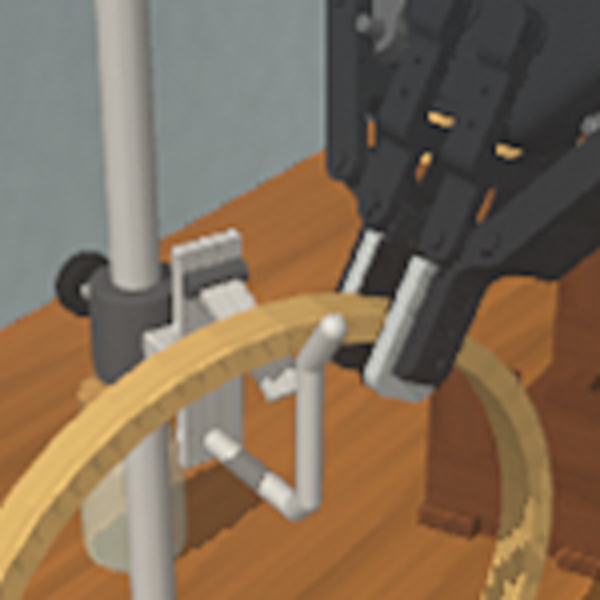

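Call:
send_rows --increments '[0,0,-0.001,0,0,0,0,0,0,-0.002,0,0,0,0,0,0,-0.003,0,0,0,0]'

```text
time: 10.42
tcp_pos: [484.9, 158.5, 287.9]
ee_rot: [0.695, -0.301, 0.42, 0.501]
ft_force: [-0.7, -0.4, 4.6]
opening: 11.1
```

```bash
python3 look.py 11
```

```text
t 10.42 tcp [484.9 158.5 287.9] F [-0.71 -0.44  4.62] M [ 0.24 -0.02  0.08] op 11.1
c [498.8 200.9 197.6] up [0.002 0.002 1.   ] axis 161.5 [-0.948  0.318  0.003] inner top z 289.6
```

Yielding at a constant force. Continue.

Call:
send_rows --increments '[0,0,-0.0015,0,0,0,0,0,0,-0.003,0,0,0,0,0,0,-0.0045,0,0,0,0,0,0,-0.006,0,0,0,0,0,0,-0.0075,0,0,0,0]'

```text
time: 10.88
tcp_pos: [484.6, 158.6, 279.9]
ee_rot: [0.695, -0.3, 0.42, 0.501]
ft_force: [-2.4, 0.9, 4.1]
opening: 11.3
```

Call:
send_rows --increments '[0,0,-0.0015,0,0,0,0,0,0,-0.003,0,0,0,0,0,0,-0.0045,0,0,0,0,0,0,-0.006,0,0,0,0]'

```text
time: 11.22
tcp_pos: [484.4, 158.6, 273.6]
ee_rot: [0.694, -0.3, 0.42, 0.501]
ft_force: [-2.7, 0.1, 3.8]
opening: 11.4
```

```bash
python3 look.py 12
```

```text
t 11.22 tcp [484.4 158.6 273.6] F [-2.68  0.05  3.84] M [0.26 0.33 0.31] op 11.4
c [498.2 201.1 183.2] up [0.003 0.002 1.   ] axis 161.5 [-0.948  0.317  0.004] inner top z 275.2
```

View pics/s_12.png

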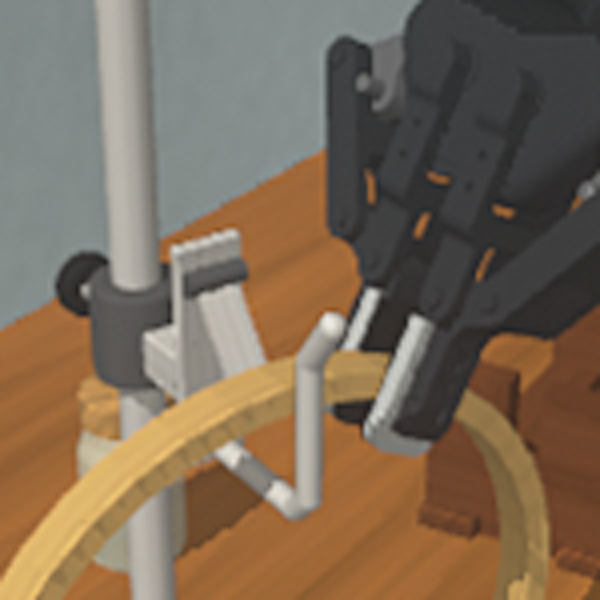

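Call:
send_rows --increments '[0,0,-0.0015,0,0,0,0,0,0,-0.003,0,0,0,0,0,0,-0.0045,0,0,0,0,0,0,-0.006,0,0,0,0,0,0,-0.0075,0,0,0,0,0,0,-0.009,0,0,0,0]'

```text
time: 11.77
tcp_pos: [483.9, 158.6, 263.7]
ee_rot: [0.694, -0.3, 0.421, 0.501]
ft_force: [-5.0, 0.8, 0.0]
opening: 11.4
```

Call:
send_rows --increments '[0,0,-0.001,0,0,0,0,0,0,-0.002,0,0,0,0,0,0,-0.003,0,0,0,0,0,0,-0.004,0,0,0,0]'

```text
time: 12.1
tcp_pos: [483.8, 158.6, 259.5]
ee_rot: [0.694, -0.3, 0.421, 0.501]
ft_force: [-3.6, 0.8, 0.3]
opening: 11.5
```

```bash
python3 look.py 13
```

```text
t 12.1 tcp [483.8 158.6 259.5] F [-3.64  0.76  0.31] M [-0.15  0.65  0.57] op 11.5
c [497.4 201.  169.1] up [0.005 0.003 1.   ] axis 161.5 [-0.948  0.317  0.006] inner top z 261.1
```

View pics/s_13.png

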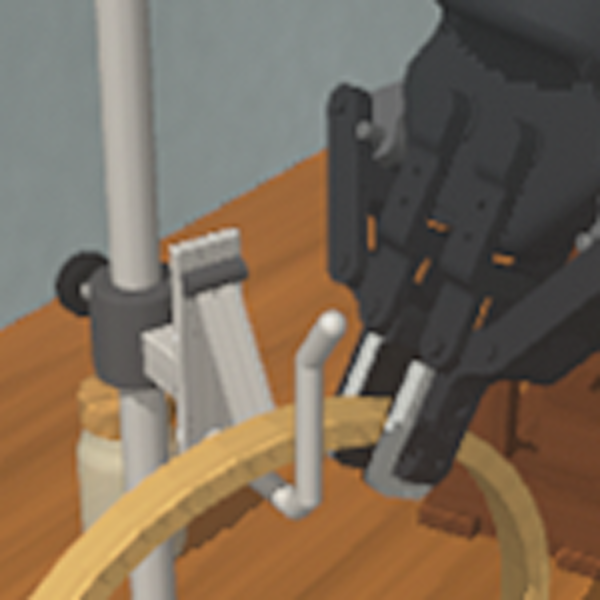

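Call:
send_rows --increments '[0,0,-0.0007,0,0,0,0,0,0,-0.0014,0,0,0,0,0,0,-0.002,0,0,0,0]'

```text
time: 12.4
tcp_pos: [484.2, 158.3, 257.2]
ee_rot: [0.694, -0.3, 0.421, 0.501]
ft_force: [0.2, -0.2, -1.1]
opening: 11.5
```

Call:
send_rows --increments '[0,0,-0.0007,0,0,0,0,0,0,-0.0014,0,0,0,0,0,0,-0.002,0,0,0,0]'

```text
time: 12.65
tcp_pos: [484.4, 158.1, 255.1]
ee_rot: [0.694, -0.3, 0.421, 0.501]
ft_force: [-0.3, 0.5, -1.3]
opening: 11.4
```

Call:
send_rows --increments '[0,0,-0.0005,0,0,0,0,0,0,-0.001,0,0,0,0]'

```text
time: 12.82
tcp_pos: [484.5, 158.0, 254.0]
ee_rot: [0.694, -0.3, 0.421, 0.501]
ft_force: [-0.4, 0.2, -1.7]
opening: 11.7
```

```bash
python3 look.py 14
```

```text
t 12.82 tcp [484.5 158.  254. ] F [-0.36  0.18 -1.72] M [-0.6   0.19  0.01] op 11.7
c [498.2 200.3 163.5] up [0.004 0.004 1.   ] axis 161.4 [-0.948  0.318  0.005] inner top z 255.5
```

View pics/s_14.png

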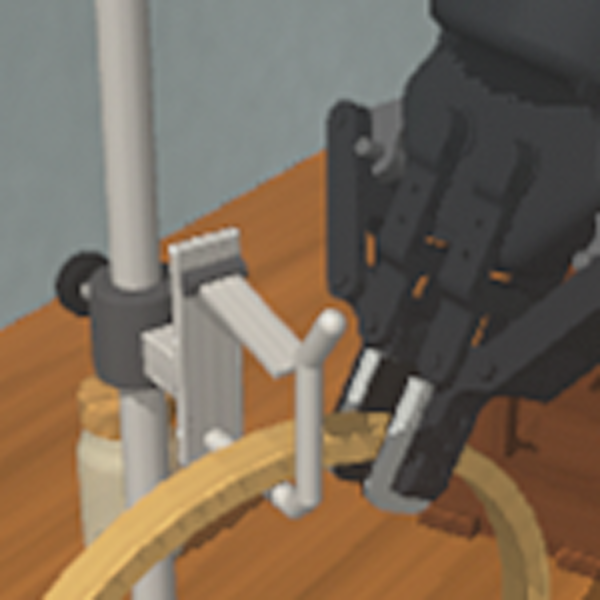

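The keeper has snapped shut above the rim; the force has dropped back to the free value of about -1.7 N. Next I go onto the seat.

Call:
send_rows --increments '[0,0,-0.0005,0,0,0,0,0,0,-0.001,0,0,0,0,0,0,-0.0015,0,0,0,0,0,0,-0.0015,0,0,0,0]'

```text
time: 13.2
tcp_pos: [484.4, 158.1, 252.4]
ee_rot: [0.694, -0.3, 0.421, 0.501]
ft_force: [0.9, 0.1, -0.4]
opening: 11.6
```

Call:
send_rows --increments '[0,0,-0.0005,0,0,0,0,0,0,-0.001,0,0,0,0,0,0,-0.001,0,0,0,0]'

```text
time: 13.45
tcp_pos: [484.5, 158.2, 251.6]
ee_rot: [0.694, -0.3, 0.421, 0.501]
ft_force: [-1.3, -0.2, 1.3]
opening: 11.5
```

Call:
send_rows --increments '[0,0,-0.0005,0,0,0,0,0,0,-0.001,0,0,0,0,0,0,-0.001,0,0,0,0]'

```text
time: 13.7
tcp_pos: [484.6, 158.2, 250.9]
ee_rot: [0.694, -0.3, 0.42, 0.501]
ft_force: [-1.5, -0.9, 3.3]
opening: 11.0
```

Call:
send_rows --increments '[0,0,-0.0005,0,0,0,0,0,0,-0.001,0,0,0,0,0,0,-0.001,0,0,0,0]'

```text
time: 13.95
tcp_pos: [484.7, 158.3, 250.1]
ee_rot: [0.695, -0.3, 0.42, 0.501]
ft_force: [-2.0, -1.3, 6.2]
opening: 11.4
```

Call:
send_rows --increments '[0,0,-0.0005,0,0,0,0,0,0,-0.0005,0,0,0,0]'

```text
time: 14.12
tcp_pos: [484.8, 158.3, 249.9]
ee_rot: [0.695, -0.3, 0.42, 0.501]
ft_force: [-2.3, -1.8, 5.4]
opening: 11.6
```

Call:
send_rows --increments '[0,0,-0.0005,0,0,0,0,0,0,-0.001,0,0,0,0,0,0,-0.001,0,0,0,0]'

```text
time: 14.37
tcp_pos: [484.9, 158.4, 249.4]
ee_rot: [0.695, -0.301, 0.42, 0.501]
ft_force: [-3.3, -1.5, 7.3]
opening: 11.7
```

```bash
python3 - <<'E'
from h import *
s,p,_=state();print(s["time"],p.round(2),s["ft_force"].round(2),s["moment"].round(2))
E
```

```text
14.3667 [484.87 158.41 249.39] [-3.25 -1.51  7.32] [0.11 0.33 0.3 ]
```

Call:
send_rows --increments '[-0.0003,0,-0.0005,0,0,0,0,-0.0005,0,-0.0008,0,0,0,0,-0.0005,0,-0.0008,0,0,0,0]'

```text
time: 14.62
tcp_pos: [484.7, 158.4, 249.3]
ee_rot: [0.695, -0.301, 0.419, 0.5]
ft_force: [-2.6, -3.2, 8.5]
opening: 11.6
```

Call:
send_rows --increments '[0,0,-0.0003,0,0,0,0,0,0,-0.0003,0,0,0,0]'

```text
time: 14.78
tcp_pos: [484.9, 158.4, 249.5]
ee_rot: [0.696, -0.301, 0.418, 0.5]
ft_force: [-2.8, -2.2, 6.8]
opening: 11.5
```

Call:
send_rows --increments '[0,0,-0.001,0,0,0,0,0,0,-0.0015,0,0,0,0,0,0,-0.0015,0,0,0,0]'

```text
time: 15.03
tcp_pos: [485.0, 158.5, 248.7]
ee_rot: [0.696, -0.301, 0.418, 0.5]
ft_force: [-3.6, -3.1, 9.5]
opening: 11.2
```

```bash
python3 look.py 15
```

```text
t 15.03 tcp [485.  158.5 248.7] F [-3.63 -3.08  9.53] M [0.26 0.4  0.38] op 11.2
c [499.4 201.  158.5] up [-0.003  0.001  1.   ] axis 161.5 [-0.948  0.318 -0.001] inner top z 250.5
```

View pics/s_15.png

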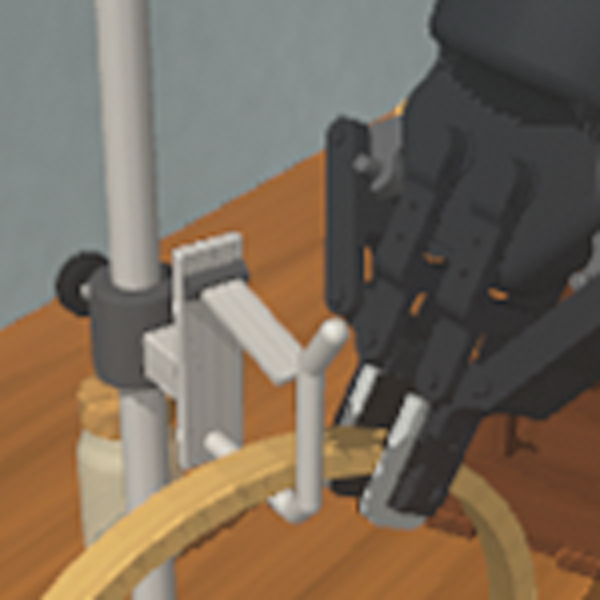

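Call:
send_rows --increments '[0,0,-0.0007,0,0,0,0,0,0,-0.0007,0,0,0,0,0,0,-0.0007,0,0,0,0,0,0,-0.0007,0,0,0,0]'

```text
time: 15.42
tcp_pos: [485.1, 158.6, 248.8]
ee_rot: [0.696, -0.301, 0.417, 0.5]
ft_force: [-4.7, -3.2, 9.6]
opening: 11.5
```

Call:
send_rows --increments '[0,0,0.0007,0,0,0,0,0,0,0.0015,0,0,0,0,-0.0003,0,0.0022,0,0,0,0,-0.0005,0,0.0028,0,0,0,0,-0.0005,0,0.0028,0,0,0,0]'

```text
time: 15.83
tcp_pos: [484.7, 158.5, 251.5]
ee_rot: [0.696, -0.301, 0.417, 0.5]
ft_force: [-0.7, -0.2, 0.5]
opening: 11.2
```

```bash
python3 look.py 16; python3 - <<'E'
from h import *
Rt,rad,w,ax=toolR(161.5,28,1,1);s,p,Rr=state();print((Rr[:,0]).round(3),w,ax)
D=cam("wrist");cv2.imwrite("pics/w16.png",D["img"])
E
```

```text
t 15.83 tcp [484.7 158.5 251.5] F [-0.74 -0.22  0.46] M [-0.35  0.02 -0.13] op 11.2
c [499.2 201.  161.3] up [-0.004  0.001  1.   ] axis 161.4 [-0.948  0.318 -0.002] inner top z 253.3
[ 0.151  0.445 -0.883] [-0.31730466 -0.94832366  0.        ] [-0.94832366  0.31730466  0.        ]
```

View pics/w16.png

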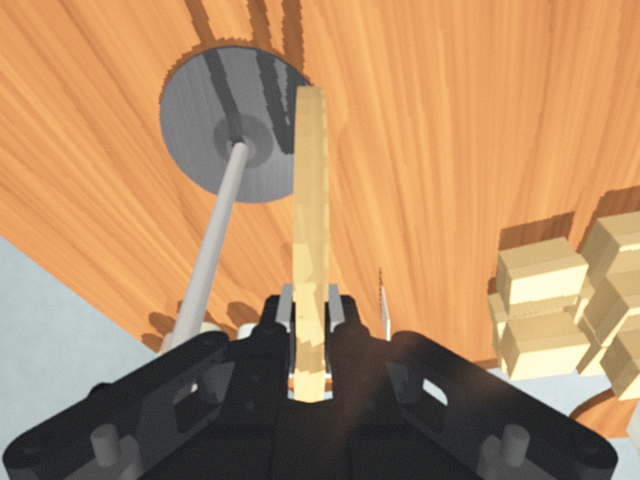

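Call:
send_rows --increments '[0,0,0,0,0,0,0.15,0,0,0,0,0,0,0.22,0,0,0,0,0,0,0.3,0,0,0,0,0,0,0.4,0,0,0,0,0,0,0.45,0,0,0,0,0,0,0.45]' --squeeze 30

```text
time: 16.43
tcp_pos: [484.6, 158.5, 251.3]
ee_rot: [0.696, -0.301, 0.418, 0.5]
ft_force: [0.9, 0.5, -0.3]
opening: 38.4
```

```bash
python3 look.py 17; python3 - <<'E'
from h import *
D=cam("wrist");cv2.imwrite("pics/w17.png",D["img"])
E
```

```text
t 16.43 tcp [484.6 158.5 251.3] F [ 0.85  0.49 -0.29] M [-0.4   0.15  0.01] op 38.4
c [499.  201.1 161.1] up [-0.003  0.001  1.   ] axis 161.5 [-0.948  0.318 -0.002] inner top z 253.1
```

View pics/w17.png

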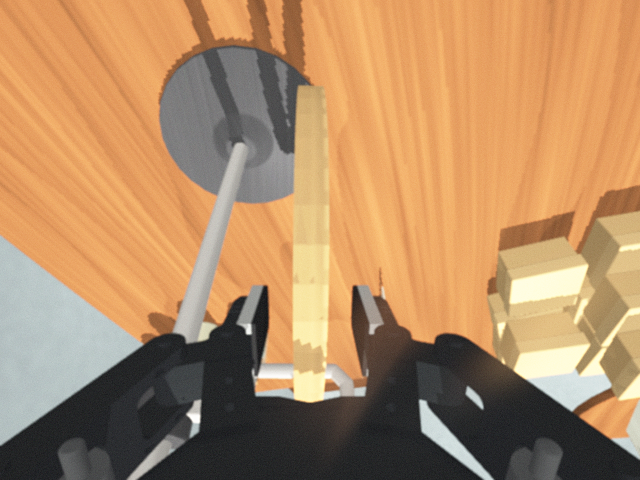

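View pics/s_17.png

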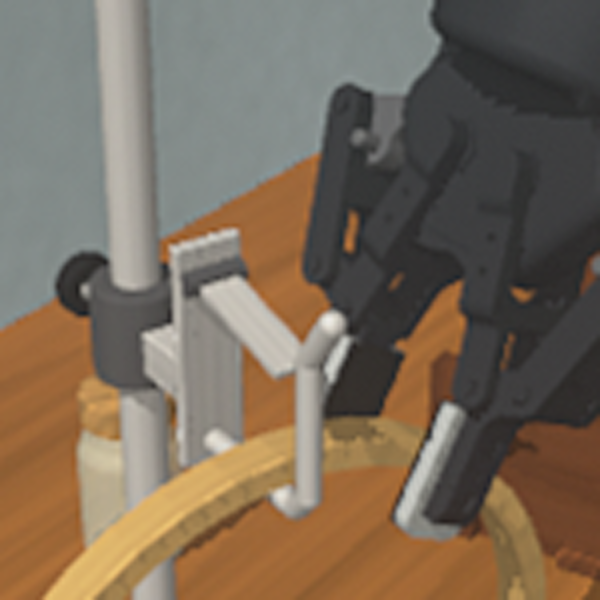

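Call:
send_rows --increments '[-0.0008,-0.0022,0.0045,0,0,0,0.45,-0.0023,-0.0067,0.0132,0,0,0,0.45,-0.0045,-0.0134,0.0265,0,0,0,0.45,-0.0075,-0.0223,0.0442,0,0,0,0.45,-0.0106,-0.0312,0.0618,0,0,0,0.45,-0.0136,-0.04,0.0795,0,0,0,0.45,-0.0181,-0.0534,0.106,0,0,0,0.45,-0.025,-0.07,0.12,0,0,0,0.45,-0.05,-0.1,0.13,0,0,0,0.45,-0.07,-0.12,0.13,0,0,0,0.45]'

```text
time: 17.37
tcp_pos: [414.0, 37.4, 383.4]
ee_rot: [0.696, -0.303, 0.417, 0.5]
ft_force: [0.0, -1.1, -0.3]
opening: 38.4
```

```bash
python3 look.py 18; python3 - <<'E'
from h import *
D=cam("side");cv2.imwrite("pics/side18.png",D["img"])
E
```

```text
t 17.37 tcp [414.   37.4 383.4] F [ 0.02 -1.07 -0.25] M [-0.5   0.11 -0.04] op 38.4
c [428.7  79.9 293.2] up [-0.006  0.002  1.   ] axis 161.5 [-0.948  0.317 -0.005] inner top z 385.2
```

Call:
send_rows --increments '[-0.01,-0.01,0,0,0,0,0.45,-0.02,-0.02,0,0,0,0,0.45,-0.02,-0.02,0,0,0,0,0.45,-0.02,-0.02,0,0,0,0,0.45,-0.02,-0.02,0,0,0,0,0.45,-0.02,-0.02,0,0,0,0,0.45,-0.02,-0.02,0,0,0,0,0.45,-0.02,-0.02,0,0,0,0,0.45,-0.02,-0.02,0,0,0,0,0.45,-0.02,-0.02,0,0,0,0,0.45]'

```text
time: 18.3
tcp_pos: [393.3, 16.7, 382.2]
ee_rot: [0.697, -0.301, 0.418, 0.499]
ft_force: [0.6, 0.2, -1.0]
opening: 38.3
```

```bash
python3 look.py 19; python3 - <<'E'
from h import *
D=cam("side");cv2.imwrite("pics/side19.png",D["img"])
a=cv2.imread("pics/side18.png").astype(int);x=D["img"].astype(int)
m=(abs(a-x).max(2)>25)[130:480,150:370];print("changed px around hoop",m.sum())
T=cam("top");cv2.imwrite("pics/top19.png",T["img"])
E
```

```text
t 18.3 tcp [393.3  16.7 382.2] F [ 0.56  0.16 -1.01] M [-0.43  0.1   0.01] op 38.3
c [408.   59.1 292. ] up [-0.004  0.002  1.   ] axis 161.3 [-0.947  0.321 -0.003] inner top z 384.0
changed px around hoop 2
```

View pics/side19.png

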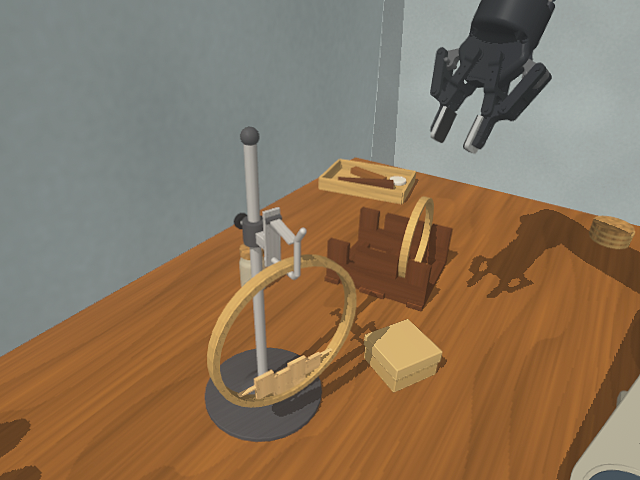

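View pics/top19.png

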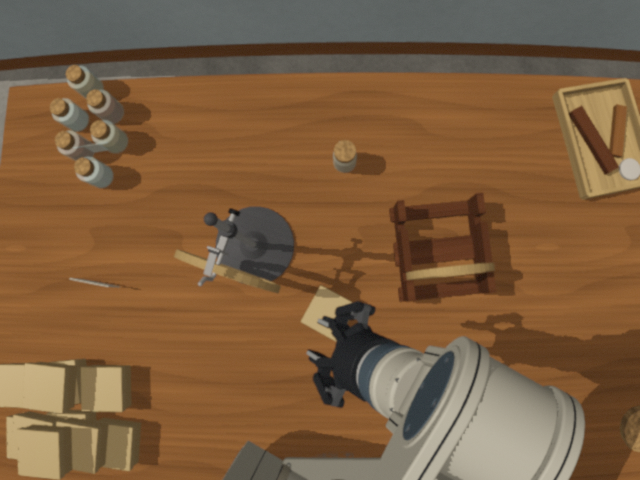

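View pics/s_19.png

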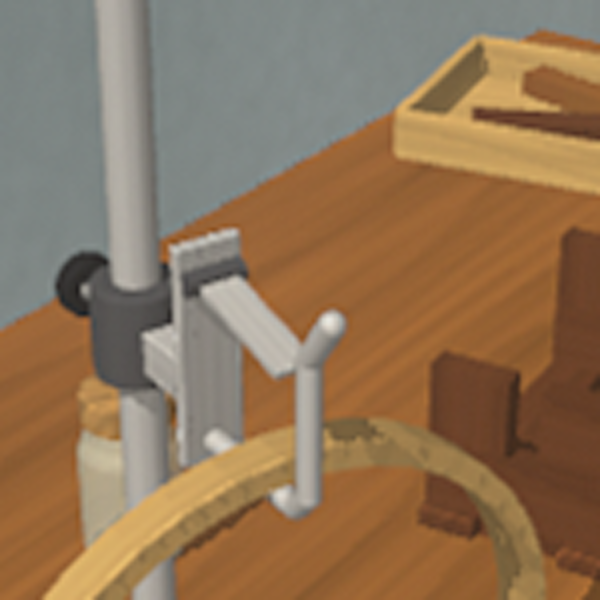

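The hoop hangs on the seat with its panel at the bottom (about px (285,375) in the side view). The keeper is shut above it, the hoop is still, and the plain hoop, box and jar have not moved. I'm handing the job in.

```bash
python3 -c "
from bench import close_job
print(close_job())"
```

```text
the job is handed in; nothing more can be done
None
```

The hoop with the hill panel hangs on the J-hook, panel at the bottom, with the spring keeper shut above the rim. I handed the job in at about 18.4 s of the 64 s allowed.

- **Lift and hang:** I gripped the rim about 28° off its top, lifted the hoop out of the rack and turned it to face the hook. Then I lowered the rim past the keeper; the side picture and the drop in force both showed it snap shut.
- **Draw-down:** I held a measured 9.5 N. With the hoop's own weight of about 1.8 N, that puts about 11.3 N on the hook. There was also up to about 5.7 N sideways, so the total was about 12.7 N. Every reading stayed under 15 N, but I read the force only at the end of each call, so a brief peak in between would not show.
- **Last checks:** After I let go and backed off, two side pictures about 1 s apart were practically the same around the hoop (2 pixels differed). The keeper was shut, the gripper was clear, and the plain hoop, gift box and jar were in their starting places.
- **What did not go to plan:** My first approach to the rack, from the other side of the hoop, put joint 4 at about 1.948 of its 1.95 limit. I switched sides before touching anything. The gripper also read about 11.5 mm on the 14 mm rim, and I did not find out why; the hold was steady throughout.

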